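# Tray under the shaver, gate rod drawn and held

### The arm

A 6-joint arm with a two-finger parallel gripper is mounted at the origin on the work surface. World frame = base frame: x ahead of the robot, y to its left, z up, the work surface at z = 0. Lengths are in mm, angles in rad, forces in N, time in s.
With the tool pointing down it reaches from about 275 to 825 mm from the base axis. Payload 5.2 kg.
Tool frame: the origin (TCP) lies at the very end of the fingers, on their centre line; the grasp point (between the pads) lies 19 mm behind it; z points along the fingers, y is the line along which they close (so a half turn about z gives the same grasp; the last joint's range is limited). The gripper opens to 93 mm and grips with 3 to 60 N. Pads are 15 mm wide; open, the fingers measure 128 mm over their backs; the gripper's body (75 mm by 188 mm) begins 65 mm behind the grasp point.
Start: joints at [-1.404, 0.259, 1.535, -0, 1.348, -0.203], TCP at [198.807, -512.817, 218.653] pointing down, gripper open.
Joint ranges: [-3.14, 3.14], [-0.91, 2.08], [0.19, 2.58], [-1.22, 4.36], [0.22, 2.71], [-3.12, 3.12]. Speed limits (rad/s): [2.57, 2.57, 3.14, 3.14, 3.14, 3.14].

### API

Orientations are given as [roll, pitch, yaw] about the fixed x, y, z axes, in that order (R = Rz(yaw) Ry(pitch) Rx(roll)).
In Python, from bench import robot gives the robot as it stands. The module is installed in compiled form; this text tells all that it offers. Calls block until the motion is done:
- robot.move_ptp(position, orientation): joint-space move of the TCP to a pose.
- robot.move_linear(position, ori=None, speed=150, f_stop=None): straight line of the TCP; ori=None keeps the orientation; speed is the mean speed in mm/s. With f_stop (N) it stops when the force on the tool has changed by that much, and returns True; else False.
- robot.move_j(angles): joint-space move.
- robot.move_gripper(opening): opening from 0.0 (shut) to 1.0 (fully open); the grip force is fixed at half the most; returns when the fingers have stopped.
- robot.sleep(seconds).
- robot.inverse_kinematics(position, orientation): joint angles nearest the present ones, or None.
- robot.get_image(name): name is "side" or "top" or "wrist"; returns a dict with "img" (400x640x3 uint8, blue, green, red), "fovy" (degrees; the focal length in pixels is half the picture's height over the tangent of half this angle, whatever the lens; pixels are square), "cx", "cy" (the principal point, pixels), "eye" and "orientation" of the camera in the world. Camera axes: x right, y down, z forward; pixel columns grow to the right and rows downward; lengths in mm; the calibration is good to about 2 mm. A picture is of the moment at which its call begins. There is no depth.
A pose or a line that the arm cannot do raises robot.MotionError and nothing moves.
- robot.hand_in(): hands the job in; it is judged then, once.
Readings, each from a call of its own:
- robot.current_t(): time.
- robot.current_qpos(): joint angles.
- robot.current_joint_vel(): joint speeds.
- robot.current_joint_efforts(): joint torques, N m.
- robot.current_tcp_pos(): TCP position.
- robot.current_eef_rot(): TCP orientation.
- robot.current_contact_force(): force on the tool from outside, world axes, zero at the start.
- robot.current_ft_torque(): the same for the moment, N m.
- robot.current_gripper_width(): opening from 0.0 (shut) to 1.0 (fully open).
- robot.current_finger_force(): force on a finger pad.
Only numpy, scipy, OpenCV 4.12 (cv2) and the standard library are available. Lean on these libraries where they do the work, as an engineer would, in place of code of your own. Each camera call takes 0.05 s, during which the arm holds its last target. There are 200 camera calls.

### The job

Take the steel collecting tray by its fin and bring it in under the shaver's chute, between the guide rails, until it is fully home against the stop, and let go of it. Only then grip the sprung gate rod by its knob, pull it straight out until its collar is level with the pointer on the gauge bar, and finish while still holding it steady there: do not let go at the end. Leave the other things on the bench where they are.

Things in the scene. Friction and masses are not known exactly. Their poses are not given: they have to be found in the camera images.
- shaver: Bench shaver of sheet steel, fixed. Origin on the bench top below the middle of its chute hood; z up, +y from the hood to the tall housing (300 mm wide, front at y = +187 mm, top 470 mm), -x the way the gate rod is pulled. Hood: x -70 to +70, y -60 to +60 mm, underside 85 and top 135 mm above the bench; a sloping chute joins it to the housing.
- rail_mouth (a point): Bench-level point midway between the ends of the two guide rails, (0, -130, 0) mm in the shaver's frame. The rails run along the shaver's y from here to y = +100 mm, 18 mm high, inner faces at x = -75 and +75 mm, with flared ends reaching y = -155 mm and |x| = 97 mm. The tray enters here, towards +y.
- stop_face (a point): Middle of the face of the stop, a bar 35 mm high across the far end of the rails: (0, +101, 18) mm in the shaver's frame. The tray's +y wall touches it when the tray is home.
- tray: Loose open tray of sheet steel, 0.3 to 0.54 kg, 130 mm (its x) by 200 mm (its y), 60 mm high. Origin at the centre of its underside. A fin handle stands out from its -y end. Home in the shaver: its origin about 1 mm from the shaver's origin along y, its axes along the shaver's.
- tray_fin (a point): Grip point in the tray's fin: tray frame (0, -130, 50) mm. The fin is an upright plate 14 mm thick (tray x), 60 mm long (tray y from -100 to -160 mm), its lower and upper edges 20 and 65 mm above the bench.
- rod: Sprung telescoping gate rod, level, 175 mm above the bench, sliding along the shaver's x. Origin: middle of the knob's black grip, a cylinder 20 mm across, 32 mm long, with a 36 mm flange at its outer (-x) end; axes as the shaver's. At rest at (-155, -18, 175) mm in the shaver's frame. Pulls out to -x by up to 110 mm; spring 3.6 N at rest plus 0.9 N per 10 mm; it springs back when let go.
- rod_collar (a point): Centre of the rod's collar, a dark disc 34 mm across and 4 mm thick, 70 mm behind (+x of) the middle of the grip; at rest 15 mm outside the end of the 26 mm sleeve on the hood. A flat strap hangs from it to the gate blade and passes beside the pointer's tip.
- pointer: Small black pointer clipped on the gauge bar, which stands out along -x from the hood beside the rod (shaver y = +50 mm, top 122 mm above the bench). Fixed. Origin at its tip, axes as the shaver's, 35 to 75 mm further out (-x) than the collar at rest; none of it above 130 mm. The collar is level with it when both have the same x in the shaver's frame.
- jar: Bystander: glass jar with metal cap, 64 mm across, 85 mm high; origin under its centre.
- brush: Bystander: brush lying on the bench; origin under its middle.
- block: Bystander: dark hard dried block, 160 x 40 x 42 mm; origin under its centre.
- can: Bystander: can 70 mm across, 120 mm high; origin under its centre.
- cup: Bystander: white cup 80 mm across, 85 mm high; origin under its centre.

How it is judged:
By the outcome, as a careful person would: the job done as asked, in the order asked, and still so for the second after the job is handed in, while the arm keeps its last pose, push and grip.
It also fails if it takes over 54 s, if anything falls off the work surface, if the arm or the gripper's body presses on something with over 40 N, if the wrist force passes 120 N, or if a joint passes its speed limit or range.

## Working session

There is one attempt and no reset: what is moved stays moved. The work goes in short steps, each a Python script; the robot and the scene stay as the last script left them, time stands still between calls to the robot, and variables do not carry over. Pictures are saved under pics/ and viewed, at most 13 in all, crops included, and the job is handed in when it is done.

```bash
mkdir -p pics; cat > h.py <<'E'
import numpy as np, cv2, json
from scipy.spatial.transform import Rotation as R
from bench import robot
def snap(n,f):
    d=robot.get_image(n); cv2.imwrite('pics/%s.png'%f,d['img'])
    json.dump({k:(np.array(v).tolist()) for k,v in d.items() if k!='img'},open('pics/%s.json'%f,'w')); return d
def cam(f):
    d=json.load(open('pics/%s.json'%f)); o=np.array(d['orientation'])
    M=o if o.shape==(3,3) else R.from_euler('xyz',o).as_matrix()
    return d,M,200/np.tan(np.radians(d['fovy'])/2)
def ray(f,u,v):
    d,M,F=cam(f); return np.array(d['eye']),M@np.array([(u-d['cx'])/F,(v-d['cy'])/F,1])
def atz(f,u,v,z):
    e,r=ray(f,u,v); return e+r*(z-e[2])/r[2]
def proj(f,p):
    d,M,F=cam(f); c=M.T@(np.array(p)-d['eye']); return np.array([d['cx']+F*c[0]/c[2],d['cy']+F*c[1]/c[2]])
E
python3 - <<'E'
from h import *
for n in('top','side'):
    d=snap(n,n+'0'); print({k:v for k,v in d.items() if k!='img'})
print(robot.current_t(),robot.current_eef_rot())
E
```

```text
{'fovy': 57.805206579076625, 'cx': 318.1051753738042, 'cy': 193.6763616558554, 'eye': array([ 273.99898962,  -96.15219326, 1331.03677429]), 'orientation': array([-2.93184966, -0.00381119, -1.61037835])}
{'fovy': 49.849848083891615, 'cx': 315.4987310634318, 'cy': 209.01194781849017, 'eye': array([150.42198358, 569.34666259, 961.86245533]), 'orientation': array([-2.40144841,  0.00737397, -2.631004  ])}
0.1 [-3.13999489e+00 -3.18425141e-04  3.69783304e-01]
```

View pics/top0.png

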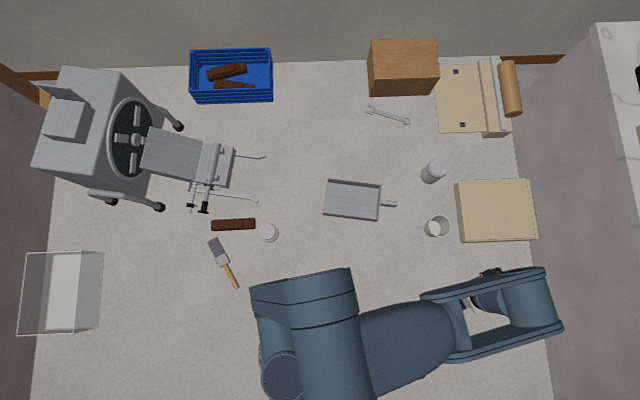

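View pics/side0.png

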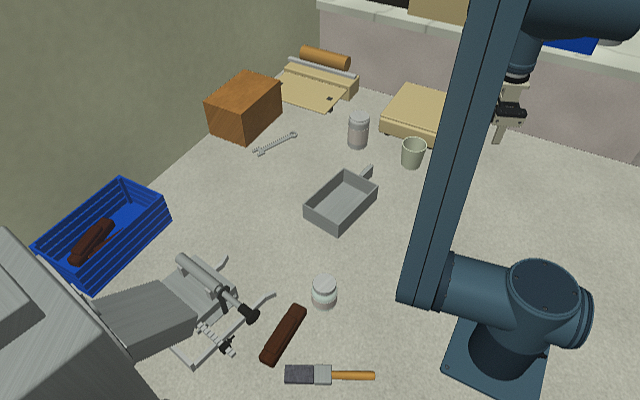

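```bash
python3 - <<'E'
import cv2,numpy as np
a=cv2.imread('pics/top0.png')[110:220,120:280]; b=cv2.imread('pics/side0.png')[240:375,125:285]
cv2.imwrite('pics/c1.png',cv2.resize(a,None,fx=5,fy=5,interpolation=2))
cv2.imwrite('pics/c2.png',cv2.resize(b,None,fx=4.4,fy=4.4,interpolation=2))
E
```

```text
(no output)
```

View pics/c1.png

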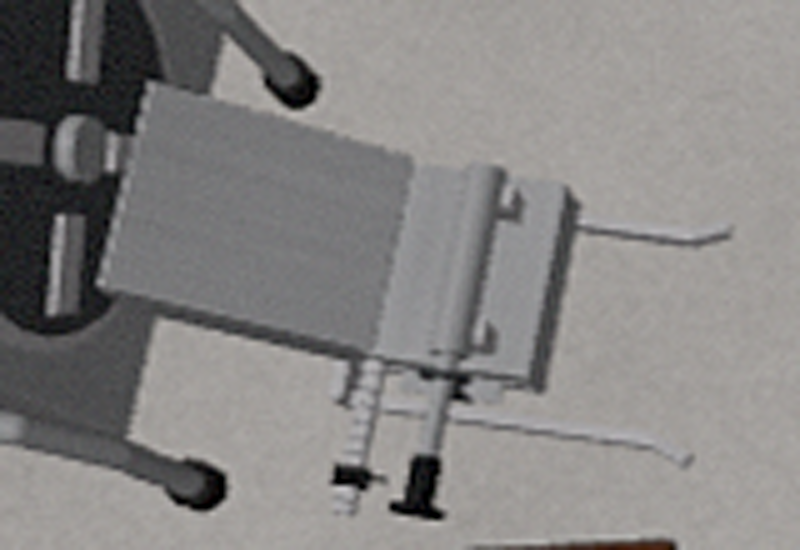

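View pics/c2.png

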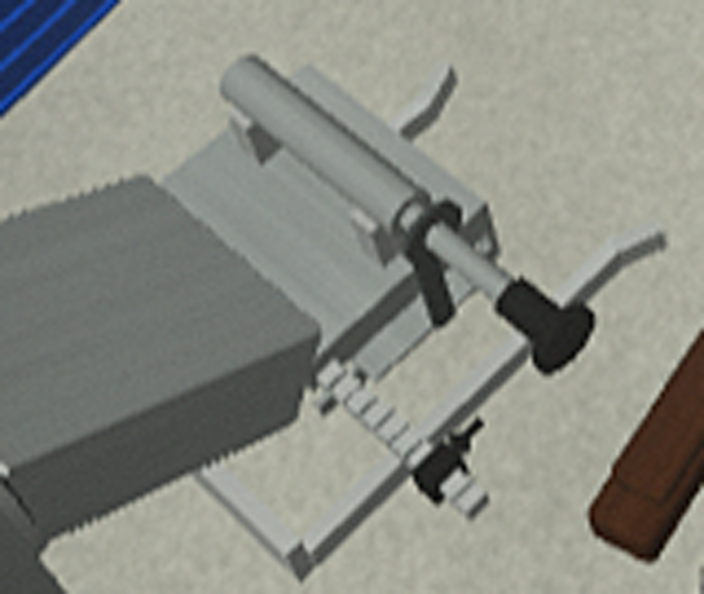

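```bash
cat > fit.py <<'E'
from h import *
from scipy.optimize import least_squares
def w(P,p):
    c,s=np.cos(P[2]),np.sin(P[2]); return np.array([P[0]+c*p[0]-s*p[1],P[1]+s*p[0]+c*p[1],p[2]])
def fit(obs,x0):
    f=lambda P:np.concatenate([proj(n,w(P,p))-uv for n,p,uv in obs])
    r=least_squares(f,x0,loss='soft_l1'); print(r.x.round(3)); print(r.fun.reshape(-1,2).round(1).tolist()); return r.x
E
python3 - <<'E'
from fit import *
T=lambda u,v:(u/5+120-.4,v/5+110-.4)
S=lambda u,v:(u/4.4+125-.4,v/4.4+240-.4)
print('shaver');sh=fit([('top0',(70,-60,135),T(563,185)),('top0',(-70,-60,135),T(530,382)),('top0',(-171,-18,175),T(418,510)),('top0',(-85,-18,175),T(445,377)),
('top0',(97,-155,18),T(732,232)),('top0',(-97,-155,18),T(688,460)),('side0',(-155,-18,175),S(525,310)),('side0',(-85,-18,175),S(427,232)),('side0',(-97,-155,18),S(663,238)),('side0',(97,-155,18),S(453,70))],[500,400,0])
print('tray')
o=[('top0',(65,100,60),(326,178)),('top0',(65,-100,60),(382,182)),('top0',(-65,-100,60),(379,221)),('top0',(-65,100,60),(323,215)),('top0',(0,-160,65),(396,203)),
('side0',(65,100,60),(303,206)),('side0',(-65,100,60),(338,222)),('side0',(-65,-100,60),(379,186)),('side0',(65,-100,60),(347,168)),('side0',(0,-160,65),(372,165))]
tr=fit(o,[400,-200,0])
# pointer triangulate
A=[];b=[]
for n,(u,v) in(('top0',T(387,480)),('side0',S(480,425))):
    e,r=ray(n,u,v); r/=np.linalg.norm(r); Q=np.eye(3)-np.outer(r,r); A.append(Q);b.append(Q@e)
p=np.linalg.lstsq(np.vstack(A),np.hstack(b),rcond=None)[0]; print('pointer',p)
c,s=np.cos(sh[2]),np.sin(sh[2]);d=p[:2]-sh[:2];print('in shaver',c*d[0]+s*d[1],-s*d[0]+c*d[1])
print('mouth',w(sh,(0,-130,0)),'home fin',w(sh,(0,-129,50)),'fin',w(tr,(0,-130,50)),'knob',w(sh,(-155,-18,175)))
for n,q in (('jar',(269,233)),('blockR',(256,225)),('blockL',(212,225)),('can',(433,170)),('cup',(437,226))): print(n,atz('top0',*q,60))
E
```

```text
shaver
[ 6.49686e+02  2.49146e+02 -1.98000e-01]
[[1.1, -0.0], [-0.8, -0.6], [-0.8, -1.0], [-0.4, -0.0], [0.3, -2.0], [-0.8, 2.1], [0.9, 1.8], [0.4, 0.2], [1.6, -1.4], [-1.9, -3.3]]
tray
[ 5.19327e+02 -2.32280e+02 -1.57000e-01]
[[0.3, 0.5], [-0.6, 2.8], [-0.6, -0.6], [-0.8, -1.2], [1.0, 1.1], [-0.2, -1.5], [1.5, 3.8], [0.0, -0.6], [-3.4, -0.6], [-0.1, -0.4]]
pointer [504.6288574  299.37353463 123.68441582]
in shaver -152.09723214825755 20.755631441231117
mouth [624.1507283  121.67899106   0.        ] home fin [624.34715417 122.65950973  50.        ] fin [ 498.96457914 -360.67488225   50.        ] knob [494.17003068 261.94309283 175.        ]
jar [410.05328538  65.83394462  60.        ]
blockR [439.99622884 111.21677378  60.        ]
blockL [446.04536223 265.81169182  60.        ]
can [ 616.04936716 -533.37575664   60.        ]
cup [ 411.5266525  -525.86172604   60.        ]
```

```bash
python3 - <<'E'
from h import *
y=-0.157
for yy in (y+np.pi/2,y-np.pi/2):
    for p,a in (((499,-361,130),0),((624,123,31),-.041)): print(yy,robot.inverse_kinematics(p,[np.pi,0,yy+a]))
q=robot.inverse_kinematics((499,-361,130),[np.pi,0,y+np.pi/2]); q2=robot.inverse_kinematics((499,-361,130),[np.pi,0,y-np.pi/2])
yy=y+np.pi/2 if abs(q[5])<abs(q2[5]) else y-np.pi/2
robot.move_ptp([499,-361,120],[np.pi,0,yy])
snap('wrist','w1')
print(yy,robot.current_t())
E
```

```text
1.4137963267948965 [-0.80717615  0.4431377   1.49097681  0.          1.20747814 -0.65017615]
1.4137963267948965 [ 1.95149877e-02  5.78930612e-01  1.53353274e+00 -4.44089210e-16
  1.02912930e+00  2.17514988e-01]
-1.7277963267948966 [-8.07176149e-01  4.43137699e-01  1.49097681e+00 -4.44089210e-16
  1.20747814e+00  2.49141651e+00]
-1.7277963267948966 [ 1.95149877e-02  5.78930612e-01  1.53353274e+00 -4.44089210e-16
  1.02912930e+00 -2.92407767e+00]
1.4137963267948965 1.4667
```

View pics/w1.png

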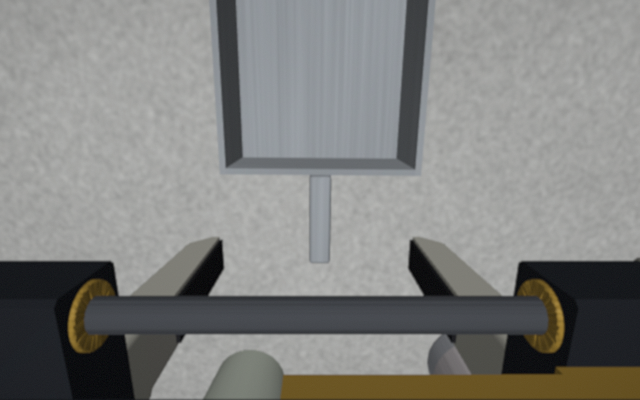

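```bash
python3 - <<'E'
from fit import *
tr=fit([('w1',(0,-160,65),(319,262)),('w1',(0,-100,65),(320,176)),('w1',(65,-100,60),(420,172)),('w1',(-65,-100,60),(221,173))],[519,-232,-.157])
g=w(tr,(0,-130,31)); print(g)
yy=tr[2]+np.pi/2
robot.move_linear([g[0],g[1],120],[np.pi,0,yy])
print(robot.move_linear(g,speed=120,f_stop=15))
robot.move_gripper(0.0); print(robot.current_gripper_width(),robot.current_finger_force())
sh=np.array([649.7,249.1,-.198])
# align in front of the mouth: tray front edge ~30 mm short of flare tips
robot.move_linear(w(sh,(0,-130-290,31)),[np.pi,0,sh[2]+np.pi/2],speed=150)
print(robot.current_tcp_pos(),robot.current_contact_force(),robot.current_t())
snap('wrist','w2');snap('top','top2')
E
```

```text
[ 5.20678e+02 -2.33235e+02 -1.56000e-01]
[[0.7, 0.3], [-0.2, -1.7], [0.7, 0.7], [-2.2, 0.1]]
[ 500.43546581 -361.64895719   31.        ]
False
0.1494891434327874 29.960943460464478
[ 566.92829303 -162.83821417   30.96278518] [ 0.22776009  2.12448381 -0.12612156] 5.3583
```

View pics/w2.png

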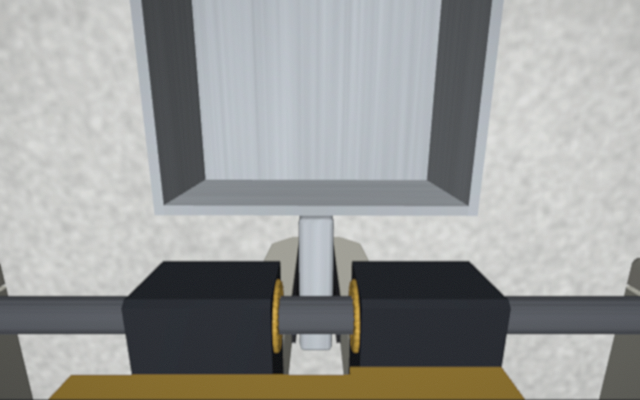

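```bash
python3 - <<'E'
import cv2
a=cv2.imread('pics/top2.png')[110:240,190:370]
cv2.imwrite('pics/c3.png',cv2.resize(a,None,fx=4.4,fy=4.4,interpolation=2))
E
```

```text
(no output)
```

View pics/c3.png

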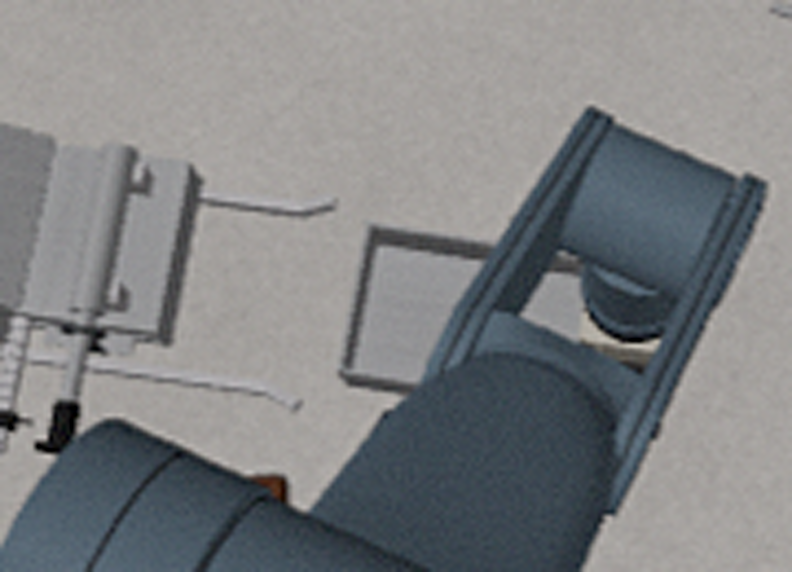

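```bash
python3 - <<'E'
from fit import *
T=lambda u,v:(u/5+120-.4,v/5+110-.4)
S=lambda u,v:(u/4.4+125-.4,v/4.4+240-.4)
X=lambda q:((q+.4-np.array([120,110]))*5).round(0)
sh=np.array([649.7,249.1,-.198])
for p in((77,-60,18),(77,-130,18),(97,-155,18),(-77,80,18),(-77,-60,18),(-77,-130,18),(-97,-155,18)): print(p,X(proj('top0',w(sh,p))))
base=[('top0',(70,-60,135),T(563,185)),('top0',(-70,-60,135),T(530,382)),('top0',(-171,-18,175),T(418,510)),('top0',(-85,-18,175),T(445,377)),('side0',(-155,-18,175),S(525,310)),('side0',(-85,-18,175),S(427,232))]
rails=[('top0',(77,-130,18),T(690,240)),('top0',(-77,-130,18),T(625,435)),('top0',(97,-155,18),T(732,232)),('top0',(-97,-155,18),T(688,460)),('side0',(-97,-155,18),S(663,238)),('side0',(97,-155,18),S(453,70))]
a=fit(base,sh);b=fit(rails,sh);c=fit(base+rails,sh)
for q in(a,b,c):print(w(q,(0,-130,0)),w(q,(0,0,0)))
E
```

```text
(77, -60, 18) [605. 228.]
(77, -130, 18) [696. 242.]
(97, -155, 18) [733. 222.]
(-77, 80, 18) [378. 395.]
(-77, -60, 18) [563. 424.]
(-77, -130, 18) [656. 439.]
(-97, -155, 18) [684. 471.]
[ 6.50039e+02  2.50310e+02 -1.77000e-01]
[[0.4, -0.5], [-0.7, -1.0], [-0.1, -1.1], [-0.2, -0.2], [1.4, 1.0], [0.4, -0.1]]
[ 6.53075e+02  2.52574e+02 -2.23000e-01]
[[0.6, 0.5], [4.6, 0.7], [-0.2, -1.7], [-2.6, 2.2], [0.1, 0.5], [-2.1, -2.7]]
[ 6.49776e+02  2.50400e+02 -1.91000e-01]
[[0.6, -0.2], [-1.0, -0.7], [-0.8, -1.0], [-0.6, -0.1], [0.9, 1.9], [0.1, 0.4], [0.8, 0.1], [6.1, 0.6], [-0.2, -2.3], [-0.9, 1.8], [1.1, -1.5], [-2.7, -3.0]]
[627.13284151 122.34437882   0.        ] [650.03880883 250.31045503   0.        ]
[624.36590539 125.78393066   0.        ] [653.07481034 252.57430402   0.        ]
[625.15331127 122.75305991   0.        ] [649.77590619 250.39994714   0.        ]
```

```bash
python3 - <<'E'
from fit import *
sh=np.array([650.0,250.2,-.178]); o=[np.pi,0,sh[2]+np.pi/2]
c,s=np.cos(sh[2]),np.sin(sh[2])
def loc():
    d=robot.current_tcp_pos()[:2]-sh[:2]; f=robot.current_contact_force()
    print('sh xy',c*d[0]+s*d[1],-s*d[0]+c*d[1],'F',c*f[0]+s*f[1],-s*f[0]+c*f[1],f[2],'Mz',robot.current_ft_torque().round(2),robot.current_t())
robot.move_linear(w(sh,(0,-410,31)),o,speed=80); loc()
for y,v in((-330,100),(-250,80),(-150,80),(-115,35)):
    hit=robot.move_linear(w(sh,(0,y,31)),speed=v,f_stop=10); print(hit);loc()
    if hit:break
snap('side','s3'); snap('top','top3')
a=cv2.imread('pics/top3.png')[110:240,120:280];b=cv2.imread('pics/side0.png' if 0 else 'pics/s3.png')[225:375,120:300]
a=cv2.resize(a,(400,325),interpolation=2);b=cv2.resize(b,(400,333),interpolation=2)
cv2.imwrite('pics/c4.png',np.hstack([np.vstack([a,np.zeros((8,400,3),np.uint8)]),b]))
E
```

```text
sh xy 0.5520936262109757 -409.7787600594332 F 0.9272567204401372 -0.01815244637968766 0.19922071979722678 Mz [-0.01 -0.14 -0.1 ] 5.7833
False
sh xy -0.1256495084062763 -329.7882698974787 F -0.3818864848222018 0.9232396318027037 -0.7651031458064623 Mz [ 0.13 -0.09  0.07] 6.7333
False
sh xy -0.06920142879742741 -249.88838002264092 F -0.07295617115737243 1.806018696338828 -1.1072765018886432 Mz [ 0.15 -0.05  0.04] 7.8833
False
sh xy -0.032111522774609824 -150.01113899386294 F -0.0671367732976278 1.2046283567315414 -0.16606493467593242 Mz [ 0.15 -0.05  0.06] 9.2833
True
sh xy 0.600124526443075 -129.33208730729302 F 0.4634531901506983 -1.1849815480531776 2.3792885495092513 Mz [-0.04 -0.   -0.11] 9.9333
```

View pics/c4.png

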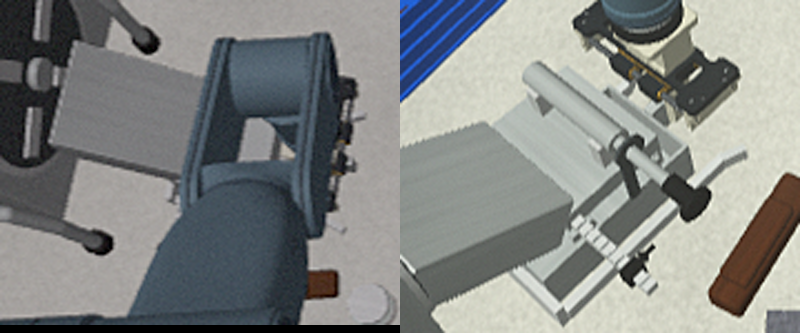

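```bash
python3 - <<'E'
from fit import *
sh=np.array([650.0,250.2,-.178])
c,s=np.cos(sh[2]),np.sin(sh[2])
def loc():
    d=robot.current_tcp_pos()[:2]-sh[:2]; f=robot.current_contact_force()
    print('sh xy',c*d[0]+s*d[1],-s*d[0]+c*d[1],'F',c*f[0]+s*f[1],-s*f[0]+c*f[1],f[2],robot.current_t())
print(robot.move_linear(w(sh,(0.6,-120,31)),speed=20,f_stop=12));loc()
robot.move_gripper(1.0);loc()
p=robot.current_tcp_pos(); robot.move_linear([p[0],p[1],290],speed=180)
o=[np.pi,0,sh[2]]
k=w(sh,(-190,-18,270))
for yy in(sh[2],sh[2]+np.pi): print(robot.inverse_kinematics(k,[np.pi,0,yy]))
robot.move_ptp(k,o)
snap('wrist','w4');snap('side','s4');print(robot.current_t())
a=cv2.imread('pics/s4.png')[225:375,100:300]; cv2.imwrite('pics/c5.png',cv2.resize(a,None,fx=4,fy=4,interpolation=2))
E
```

```text
True
sh xy 0.6818333767822118 -129.25826385277782 F -0.41643660709782027 -0.8830705405366563 4.188772687665157 10.3333
sh xy 0.8059883343099763 -129.3957072543704 F -0.7299776491928404 0.10850406644481182 -0.11615227467625061 11.6417
[ 3.14564076e-01  1.94963883e-01  1.49190337e+00 -4.44089210e-16
  1.45472540e+00  2.06336040e+00]
[ 0.31456408  0.19496388  1.49190337  0.          1.4547254  -1.07823225]
14.9667
```

View pics/w4.png

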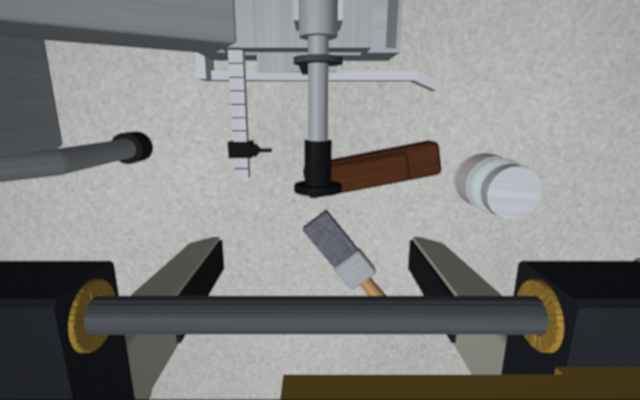

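```bash
python3 - <<'E'
from fit import *
T=lambda u,v:(u/5+120-.4,v/5+110-.4)
S=lambda u,v:(u/4.4+125-.4,v/4.4+240-.4)
sh=np.array([650.0,250.2,-.178]);c,s=np.cos(sh[2]),np.sin(sh[2])
def tri(obs):
    A=[];b=[]
    for n,(u,v) in obs:
        e,r=ray(n,u,v); r/=np.linalg.norm(r); Q=np.eye(3)-np.outer(r,r); A.append(Q);b.append(Q@e)
    p=np.linalg.lstsq(np.vstack(A),np.hstack(b),rcond=None)[0]; L(p); print('   res',[(proj(n,p)-uv).round(1).tolist() for n,uv in obs])
def L(p): d=p[:2]-sh[:2]; print('sh',(c*d[0]+s*d[1]).round(1),(-s*d[0]+c*d[1]).round(1),p[2].round(1))
print(cam('w4')[0]['eye'],cam('w4')[1][:,2])
tri([('top0',T(387,480)),('side0',S(480,425)),('w4',(270,150))])
tri([('side0',S(480,425)),('w4',(270,150))])
tri([('top0',T(445,377)),('side0',S(427,232)),('w4',(318,61))])
for z in(120,124,128): L(atz('w4',270,150,z))
L(atz('w4',318,61,175)); L(atz('w4',318,187,175))
for p in((-85,-18,175),(-83,-18,192),(-87,-18,192),(-171,-18,175),(-171,-18,193),(-139,-18,185),(-70,-60,135),(-77,-130,18)): print(p,proj('w4',w(sh,p)))
E
```

```text
[527.6498118262259, 254.06209477704812, 435.53561302258646] [-0.24771269  0.04359599 -0.96785217]
sh -152.9 22.2 125.5
   res [[-0.0, 0.5], [0.1, -0.3], [-0.8, -1.4]]
sh -153.7 22.2 125.4
   res [[0.4, -0.1], [-0.7, -0.5]]
sh -86.2 -18.5 175.6
   res [[-0.2, 0.2], [0.9, -0.1], [-1.7, -2.9]]
sh -154.7 22.2 120.0
sh -154.3 21.7 124.0
sh -153.8 21.2 128.0
sh -88.0 -19.6 175.0
sh -176.4 -19.9 175.0
(-85, -18, 175) [315.6409302   56.31329463]
(-83, -18, 192) [315.66176658  48.98428001]
(-87, -18, 192) [315.65550758  55.71762309]
(-171, -18, 175) [315.52716907 179.92871973]
(-171, -18, 193) [315.53632985 184.79971622]
(-139, -18, 185) [315.57392541 137.36869171]
(-70, -60, 135) [369.24704129  43.43529909]
(-77, -130, 18) [416.69134828  69.74516275]
```

View pics/c5.png

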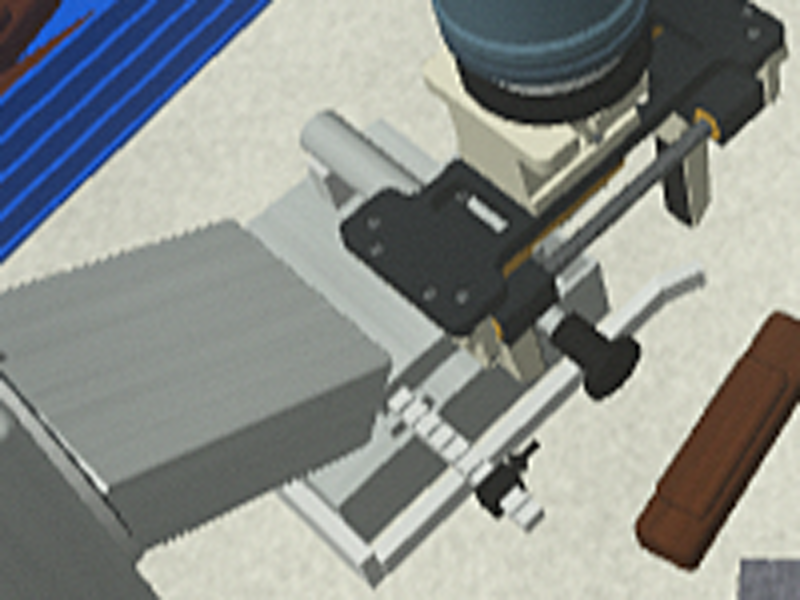

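```bash
python3 - <<'E'
from fit import *
sh=np.array([650.0,250.2,-.178]);c,s=np.cos(sh[2]),np.sin(sh[2])
def loc():
    d=robot.current_tcp_pos()[:2]-sh[:2]; f=robot.current_contact_force()
    print('sh xy',c*d[0]+s*d[1],-s*d[0]+c*d[1],robot.current_tcp_pos()[2],'F',c*f[0]+s*f[1],-s*f[0]+c*f[1],f[2],robot.current_t())
robot.move_linear(w(sh,(-156,-19,270)))
print(robot.move_linear(w(sh,(-156,-19,156)),speed=100,f_stop=10)); loc()
robot.move_gripper(0.0); print(robot.current_gripper_width()*93,robot.current_finger_force()); loc()
p=robot.current_tcp_pos(); d=np.array([-c,-s,0])*66.5
robot.move_linear(p+d,speed=40); robot.sleep(.3); loc()
print(robot.current_gripper_width()*93, robot.current_eef_rot())
snap('wrist','w5');snap('side','s5');snap('top','top5')
a=cv2.imread('pics/s5.png')[250:350,140:270]; a=cv2.resize(a,(400,308),interpolation=2)
b=cv2.imread('pics/w5.png'); b=cv2.resize(b[0:260,160:460],(400,347),interpolation=2)
cv2.imwrite('pics/c6.png',np.hstack([np.vstack([a,np.zeros((39,400,3),np.uint8)]),b]))
E
```

```text
False
sh xy -155.54451891914022 -18.75062722591147 156.71723700959672 F 0.12167682642761574 0.6052319016622131 -0.7507975732038586 16.6333
19.266005011146152 29.999864101409912
sh xy -156.0011321176607 -19.474580185178542 155.96562305752852 F 0.058548801695302854 -1.9571667214619164 0.807380532893687 17.775
sh xy -219.7956264557512 -19.416911490794973 156.01336256860995 F 9.356675403709808 -2.59839582076403 -5.355555935275607 19.8917
19.179082262757028 [-3.1410857  -0.00490688 -0.17832223]
```

View pics/c6.png

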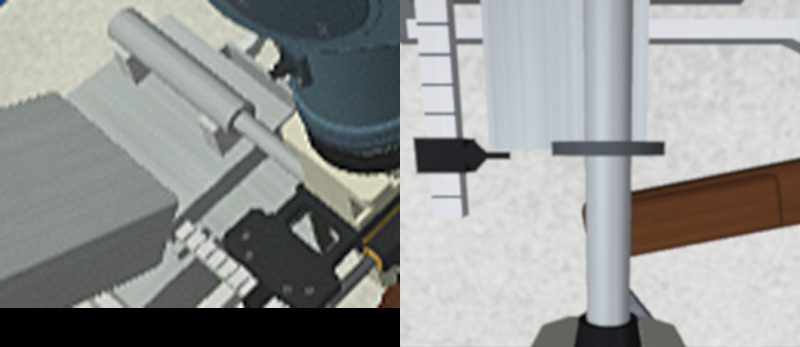

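```bash
python3 - <<'E'
from fit import *
sh=np.array([650.0,250.2,-.178]);c,s=np.cos(sh[2]),np.sin(sh[2])
def L(p): d=p[:2]-sh[:2]; return (c*d[0]+s*d[1]).round(2),(-s*d[0]+c*d[1]).round(2),p[2].round(1)
print('eye',L(np.array(cam('w5')[0]['eye'])))
for z in(122,126,130):print('ptr',L(atz('w5',241,116,z)))
for v in(107,111.2,116):print('col',v,L(atz('w5',316,v,175)),L(atz('w5',316,v,192)))
g=cv2.cvtColor(cv2.imread('pics/w5.png'),6)
print(g[102:122,295].tolist(),g[102:122,340].tolist()); print(g[108:124,238].tolist(),g[108:124,233].tolist(), g[116,225:250].tolist(),g[117,225:250].tolist())
E
```

```text
eye (np.float64(-152.01), np.float64(-19.32), np.float64(322.0))
ptr (np.float64(-153.8), np.float64(21.52), np.float64(122.0))
ptr (np.float64(-153.76), np.float64(20.7), np.float64(126.0))
ptr (np.float64(-153.72), np.float64(19.89), np.float64(130.0))
col 107 (np.float64(-149.82), np.float64(-19.46), np.float64(175.0)) (np.float64(-150.07), np.float64(-19.45), np.float64(192.0))
col 111.2 (np.float64(-151.44), np.float64(-19.47), np.float64(175.0)) (np.float64(-151.51), np.float64(-19.45), np.float64(192.0))
col 116 (np.float64(-153.31), np.float64(-19.47), np.float64(175.0)) (np.float64(-153.16), np.float64(-19.45), np.float64(192.0))
[200, 200, 193, 161, 115, 89, 90, 90, 89, 90, 90, 89, 89, 100, 137, 180, 206, 211, 210, 208] [202, 204, 194, 160, 102, 68, 65, 69, 67, 67, 66, 66, 66, 82, 127, 178, 208, 215, 214, 215]
[197, 197, 199, 206, 205, 172, 109, 49, 29, 39, 94, 164, 210, 222, 221, 221] [193, 192, 194, 200, 198, 165, 105, 48, 30, 38, 91, 159, 203, 212, 210, 209] [31, 31, 29, 31, 28, 29, 27, 31, 30, 28, 29, 27, 29, 29, 26, 27, 60, 129, 187, 210, 213, 215, 217, 217, 218] [39, 40, 39, 40, 40, 38, 38, 38, 38, 38, 40, 40, 39, 39, 37, 37, 66, 131, 187, 208, 211, 211, 214, 216, 218]
```

```bash
python3 - <<'E'
from fit import *
sh=np.array([650.0,250.2,-.178]);c,s=np.cos(sh[2]),np.sin(sh[2])
def loc():
    d=robot.current_tcp_pos()[:2]-sh[:2]; f=robot.current_contact_force()
    r=c*d[0]+s*d[1]; print('sh xy',r,-s*d[0]+c*d[1],robot.current_tcp_pos()[2],'F',c*f[0]+s*f[1],robot.current_t()); return r
def rows():
    snap('wrist','w6'); g=cv2.cvtColor(cv2.imread('pics/w6.png'),6).astype(float)
    def cen(u,lo,hi,bg):
        col=np.clip(bg-g[lo:hi,u-2:u+3].mean(1),0,None); col[col<25]=0; return lo+(col*np.arange(hi-lo)).sum()/col.sum()
    u=[cen(295,95,125,205),cen(340,95,125,205)]; v=cen(236,105,128,205)
    L=lambda p:(lambda d:(c*d[0]+s*d[1]).round(2))(p[:2]-sh[:2])
    a,b=L(atz('w6',316,np.mean(u),175)),L(atz('w6',241,v,125)); print(u,v,'collar',a,'ptr',b); return b-a
tgt=-156-66.5; 
for i in range(3):
    e=rows()
    if abs(e)<.4: break
    tgt+=e
    robot.move_linear(w(sh,(tgt,-19.47,155.97)),speed=15); robot.sleep(.5); loc()
rows(); robot.sleep(1); loc(); print(robot.current_finger_force(),robot.current_gripper_width()*93)
snap('top','top6')
w6=cv2.imread('pics/w6.png')[0:260,160:460];a=cv2.imread('pics/top6.png')[110:240,120:280]
cv2.imwrite('pics/c7.png',np.hstack([cv2.resize(w6,(400,347)),cv2.resize(a,(400,347))]))
E
```

```text
[np.float64(110.8083596214511), np.float64(110.79351351351352)] 116.06996935648621 collar -151.29 ptr -153.81
sh xy -222.25294546167675 -19.421667392672163 156.0154559974124 F 9.369214613507749 20.9083
[np.float64(110.81601765725998), np.float64(110.79130082399027)] 111.21219512195123 collar -153.76 ptr -153.73
[np.float64(110.81778058007566), np.float64(110.8000540394488)] 111.213134765625 collar -153.76 ptr -153.73
sh xy -222.261403831378 -19.38597009350653 156.0174415957007 F 8.858103382133713 22.0083
29.998798370361328 19.633308104655363
```

View pics/c7.png

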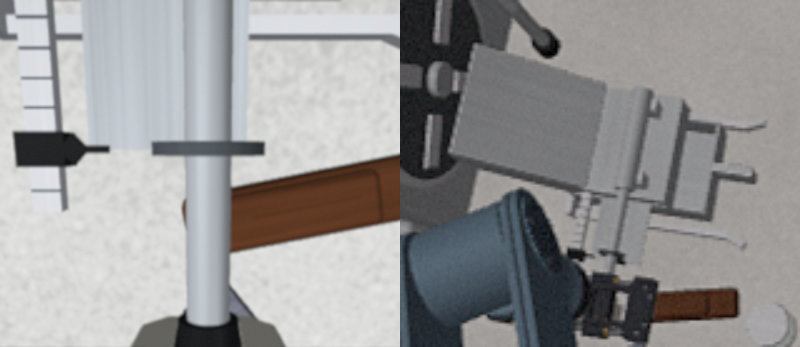

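The collar is level with the pointer (wrist crop row 148 for both), and the tray sits between the rails against the stop.

```bash
python3 -c "
from bench import robot
print(robot.hand_in())"
```

```text
the job is handed in; nothing more can be done
None
```

The job is handed in at about 22 s of the 54 s allowed: the tray went in until it met the stop and was let go, and the rod is still held with its collar level with the pointer, to under 0.1 mm by the wrist camera.

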